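Offer up the autosampler's flap hinge

ROBOT

A 6-joint arm with a two-finger parallel gripper is mounted at the origin on the work surface. World frame = base frame: x ahead of the robot, y to its left, z up, the work surface at z = 0. Lengths are in m, angles in rad, forces in N, time in s.
With the tool pointing down it reaches from about 0.3 to 1 m from the base axis. Payload 5.1 kg.
Tool frame: the origin (TCP) lies on the centre line of the jaws, within the pads' length; the fingertips stand r.finger_overhang ahead of it and the grasp point (between the pads) lies 5 mm behind it (r.finger_overhang is the distance from the TCP to the fingertips, in m); z points along the fingers, y is the line along which they close (so a half turn about z gives the same grasp; the last joint's range is limited). The gripper opens to 95 mm and grips with 3 to 60 N. Pads are 20 mm wide; open, the fingers measure 119 mm over their backs; the gripper's body (75 mm by 180 mm) begins 59 mm behind the grasp point.
Start: joints at [1.115, 0.124, 1.65, -0, 1.367, -0.083], TCP at [0.237, 0.605, 0.229] pointing down, gripper open.
Joint ranges: [-2.61, 2.61], [-1.02, 2.33], [0.03, 2.71], [-1.35, 4.49], [0.32, 2.68], [-2.91, 2.91]. Speed limits (rad/s): [2.57, 2.57, 3.14, 3.14, 3.14, 3.14].

INTERFACE

Orientations are given as a rotation vector (axis times angle).
In Python, from station import r gives the robot as it stands.
- The arm moves only by the shell command python3 -m inch 'ROWS' [OPENING] [FORCE]. ROWS is JSON, a list of rows, each a list of 6 numbers: the shift along the tool's x, y, z in cm, then the turn, a rotation vector about the tool's x, y, z in rad. In form: [[dx, dy, dz, wx, wy, wz], ...]. A call has exactly 5 rows; each row shifts and turns the commanded pose from where the row before left it, along the tool's axes as they then stand; what a row does not reach is not made up. A row lasts 1/8 s, in which the tool goes at most 62.5 mm and 10.7 degrees, less where a joint would pass 70% of its speed; a pose out of reach is approached as far as the arm can. A call with a gripper value outside its range is refused whole. OPENING is the finger opening in cm, from 0 to 9.51, set as the call begins (- or left out, the last holds). The fingers move at their own pace and stop on an object; FORCE is the grip in N (left out, the last holds). Time passes only in rows, so rows that do not move let the fingers close, or fill a call up. It gives the time, the measured TCP pose, the force, the opening and the grip force at its end, in the units of the state.
- r.state(): the state, without advancing time (a new reading comes with each control period).
- r.read_camera(name): name is "side" or "top" or "wrist"; returns a dict with "img" (420x560x3 uint8, red, green, blue), "mtx" (3x3 intrinsics, pixels), "distortion" ([k1, k2, p1, p2, k3] as OpenCV has them; the pictures are not rectified), "pose" (4x4, takes a point from camera to world coordinates); the wrist camera has in their place "T_tool_cam" (4x4, takes a point from camera to tool coordinates, whose origin is the TCP and whose axes are the flange's). Camera axes: x right, y down, z forward; pixel columns grow to the right and rows downward; lengths in m; the calibration is good to about 2 mm. A picture is of the moment at which its call begins: read the wrist's pose just before it. There is no depth.
- r.sign_off(): hands the job in; it is judged then, once.
The state is a dict: "time_s": time; "qpos": joint angles; "joint_velocities": joint speeds; "tau": joint torques, N m; "eef_pos": TCP position; "tool_rot": TCP orientation; "wrist_force": force on the tool from outside, world axes, zero at the start; "moment": the same for the moment, N m; "finger_gap": opening from 0.0 (shut) to 1.0 (fully open); "grasp_force": force on a finger pad.
Only numpy, scipy, OpenCV 4.12 (cv2) and the standard library are available. Lean on these libraries where they do the work, as an engineer would, in place of code of your own. Each camera call takes 0.05 s, during which the arm holds its last target. There are 200 camera calls.

TASK

The side flap of the vial autosampler is being rehung. First raise the sampler's stiff clear lid by its blue bar to about 60 degrees from closed and let go so that it stands there by itself; then pick up the orange flap block, bring its steel hinge knuckle in between the two knuckles on the sampler's side so that the three holes line up for the pin, and keep holding it there. Finish while holding it still, the block carried by the gripper alone and not pressed hard against the sampler, with the lid still at its angle and the bottle, jar, screwdriver and loose pin left where they are.

Things in the scene. Friction and masses are not known exactly. Their poses are not given: they have to be found in the camera images.
- sampler: Vial autosampler, fixed: grey carousel bay 260 (x) x 190 (y) x 100 high (outer y -100 to +90) under the lid, white tower 260 x 170 x 200 high on its -y side (y -270 to -100). Origin on the table under the carousel's centre; x along the hinges, y towards the side that carries the fixed hinge knuckles, z up. It may be turned a little on the table.
- hinge_gap (a point): Point on the pin axis half-way between the two fixed steel knuckles, 85 above the table, 12.5 out from the face of their leaf plate (on the bay's +y wall). Axes as the sampler's: x is the pin axis. Knuckles: tubes of outer diameter 20, bore 12, each 20 long; the gap between them is 28 wide, open above, below and outwards. Their pin is 8 thick.
- lid (a joint): Angle in rad of the lid (260 x 230, 8 thick, black frame, clear pane; free edge 10 beyond the bar): 0 closed, level, and overhanging the fixed knuckles; grows as the free edge rises, stop at 1.5; 60 degrees is 1.05. Stiff hinge: it stays where it is left; lifting at the bar takes about 4 to 7 N.
- lid_hinge (a point): Middle of the lid's hinge axis (along the sampler's x), 105 above the table, at the sampler's y = -90. Axes as the sampler's.
- lid_bar (a point): Middle of the lid's blue round bar, diameter 10, 120 long along the sampler's x on posts 110 apart, centre 35 above the lid's top. From the hinge axis it lies 220 along the lid and 43 square to its underside; axes turn with the lid. Pinch it across from above with an upright tool: it turns in the grip as the lid rises.
- leaf_grip (a point): Middle of the loose orange flap block, half-way up (15 above its underside). The block is 46 (x) x 60 (y) x 26 high with a steel leaf 44 wide, 4 thick on its top (30 high in all), 0.15 to 0.31 kg; it lies flat on the table. Grasp it across x, from above. Axes: x along its knuckle's bore, y away from the knuckle, z up.
- leaf_eye (a point): Centre of the loose leaf's knuckle: steel tube along x, outer diameter 20, bore 12, 22 long, joined to the leaf by a neck 20 wide. It lies at y = -55 from the block's middle and 20 above the block's underside (5 above leaf_grip). Axes as the block's.
- amber_bottle: Bystander: amber bottle, blue cap, diameter 68, 150 high, stands on the table; origin at its underside.
- cap_jar: Bystander: clear jar, white cap, diameter 60, 75 high; origin at its underside.
- driver: Bystander: screwdriver with red handle, lying on the table.
- hinge_pin: Bystander: brass hinge pin, 8 thick, 88 long, lying in a shallow steel tray (100 x 140, 22 high).
Not all that is in view belongs to the job. What is shaped like the part that bears leaf_grip but purple or red is not meant.

How it is judged:
By the outcome, as a careful person would: the job done as asked, in the order asked, and still so for the second after the job is handed in, while the arm keeps its last pose, push and grip.
It also fails if it takes over 61 s, if anything falls off the work surface, if the arm or the gripper's body presses on something with over 40 N, if the wrist force passes 120 N, or if a joint passes its speed limit or range.

## Working session

There is one attempt and no reset: what is moved stays moved. The work goes in short steps, Python scripts to look and compute and a shell command to move; the robot and the scene stay as the last step left them, time stands still between calls to the robot, and variables do not carry over. Pictures are saved under pics/ and viewed, at most 10 in all, crops included, and the job is handed in when it is done.

```bash
ls; mkdir -p pics; python3 - <<'E'
from station import r
import cv2,numpy as np
s=r.state();print(s, r.finger_overhang)
for n in("side","top"):
    c=r.read_camera(n);cv2.imwrite(f"pics/{n}0.png",c["img"][:,:,::-1]);np.savez(f"{n}0.npz",**c)
    print(n,c["mtx"].round(1).tolist(),c["distortion"],c["pose"].round(3).tolist())
c=r.read_camera("wrist");cv2.imwrite("pics/wrist0.png",c["img"][:,:,::-1]);np.savez("wrist0.npz",**c,eef=s["eef_pos"],rot=s["tool_rot"]);print(c["T_tool_cam"].round(3).tolist())
E
```

```text
pics
{'time_s': 0.0, 'qpos': array([ 1.11537957e+00,  1.24495365e-01,  1.65166776e+00,  4.78027898e-05,
        1.36750218e+00, -8.25925636e-02]), 'joint_velocities': array([ 0.00011344,  0.0007091 , -0.00210812,  0.00125101, -0.00129933,
        0.00083092]), 'tau': array([-1.18691711e-03, -4.17597485e+01, -3.59928310e+01,  7.73533643e-02,
        4.93290822e-02, -1.82749568e-04]), 'eef_pos': array([0.23650031, 0.60478979, 0.22739702]), 'tool_rot': array([-0.58214927, -3.0865762 ,  0.00311849]), 'wrist_force': array([-0.53221481,  0.16567285,  0.60031713]), 'moment': array([-0.02561448,  0.01102559, -0.02304982]), 'grasp_force': 0.0, 'finger_gap': 0.9985101664137751} 0.014
side [[420.9, 0.0, 281.2], [0.0, 420.9, 216.9], [0.0, 0.0, 1.0]] [0.02157427 0.         0.         0.         0.        ] [[0.939, -0.154, 0.307, 0.122], [-0.343, -0.477, 0.809, -0.942], [0.022, -0.865, -0.501, 0.716], [0.0, 0.0, 0.0, 1.0]]
top [[405.4, 0.0, 273.3], [0.0, 405.4, 197.3], [0.0, 0.0, 1.0]] [-0.00338171  0.          0.          0.          0.        ] [[-0.026, -0.998, 0.062, 0.4], [-0.999, 0.028, 0.033, -0.008], [-0.035, -0.061, -0.998, 1.241], [0.0, 0.0, 0.0, 1.0]]
[[0.001, -0.958, -0.288, 0.082], [1.0, 0.001, -0.0, 0.001], [0.0, -0.288, 0.958, -0.157], [0.0, 0.0, 0.0, 1.0]]
```

View pics/side0.png

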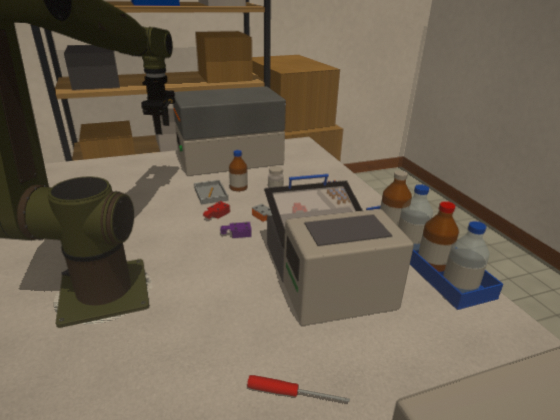

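View pics/top0.png

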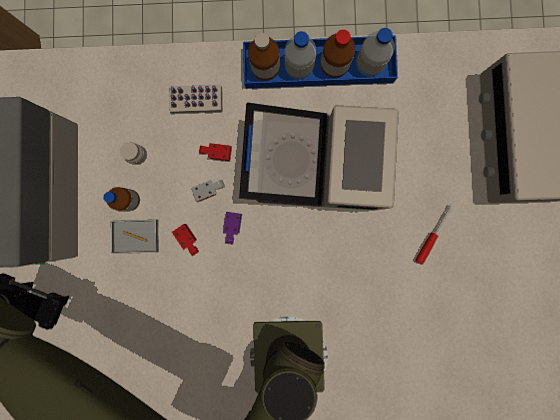

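The top view shows the sampler's lid at (285,155) with its blue bar at (248,148), the tower to its right, and the steel-topped block at (207,190) with its knuckle pointing right. The side view shows the orange block at (262,212), the bar at (308,180), and red and purple decoys.

```bash
cat > h.py <<'E'
import numpy as np,cv2
from scipy.spatial.transform import Rotation as R
def load(n): return dict(np.load(n+".npz"))
def pose(c):
    if "pose" in c: return c["pose"]
    T=np.eye(4);T[:3,:3]=R.from_rotvec(c["rot"]).as_matrix();T[:3,3]=c["eef"];return T@c["T_tool_cam"]
def ray(c,p):
    T=pose(c);q=cv2.undistortPoints(np.array([[p]],float),c["mtx"],c["distortion"])[0,0]
    return T[:3,3],T[:3,:3]@np.r_[q,1]
def plane(c,p,z): o,d=ray(c,p);return o+d*(z-o[2])/d[2]
def proj(c,X):
    T=np.linalg.inv(pose(c));rv=cv2.Rodrigues(T[:3,:3])[0]
    return cv2.projectPoints(np.array([X],float),rv,T[:3,3],c["mtx"],c["distortion"])[0][0,0]
def tri(*cp):
    A=np.zeros((3,3));b=np.zeros(3)
    for c,p in cp:
        o,d=ray(c,p);d=d/np.linalg.norm(d);P=np.eye(3)-np.outer(d,d);A+=P;b+=P@o
    X=np.linalg.solve(A,b);return X,[round(float(np.linalg.norm(proj(c,X)-p)),1) for c,p in cp]
def snap(n):
    from station import r
    s=r.state();c=r.read_camera("wrist");k=len(__import__("glob").glob("wrist*.npz"))
    cv2.imwrite(f"pics/{n}.png",c["img"][:,:,::-1]);np.savez(n+".npz",**c,eef=s["eef_pos"],rot=s["tool_rot"]);return load(n)
def mask(c,lo,hi,roi=None):
    m=cv2.inRange(cv2.cvtColor(c["img"],cv2.COLOR_RGB2HSV),lo,hi)
    if roi is not None:
        x0,y0,x1,y1=roi;k=np.zeros_like(m);k[y0:y1,x0:x1]=1;m=m*k
    return m
def rect(m):
    k=max(cv2.findContours(m,0,2)[0],key=cv2.contourArea);return cv2.minAreaRect(k),cv2.contourArea(k)
def axis_ends(m):
    ys,xs=np.nonzero(m);P=np.c_[xs,ys].astype(float);c=P.mean(0);v=np.linalg.svd(P-c,full_matrices=False)[2][0];t=(P-c)@v
    return c,c+v*t.min(),c+v*t.max()
E
python3 - <<'E'
from h import *
t=load("top0");s=load("side0")
mt=mask(t,(100,100,60),(130,255,255),(240,118,256,180));ms=mask(s,(100,100,60),(130,255,255),(285,172,332,195))
for c,m,n in((t,mt,'t'),(s,ms,'s')): print(n,m.astype(bool).sum(),[a.round(1).tolist() for a in axis_ends(m)])
mo=mask(s,(3,130,80),(18,255,255),(245,200,285,225));print('orange side',[a.round(1).tolist() for a in axis_ends(mo)])
print('block top plane', plane(t,(203,192),.03),plane(t,(221,185),.02), 'side',plane(s,(262,212),.015))
a=cv2.resize(t["img"][110:250,170:345],None,fx=4.5,fy=4.5,interpolation=2)[:300*2]
b=cv2.resize(s["img"][160:270,240:400],None,fx=4.9,fy=4.9,interpolation=2)
cv2.imwrite("pics/ct.png",a[:,:788,::-1]);cv2.imwrite("pics/cs.png",b[:,:,::-1])
E
```

```text
t 159 [[248.4, 147.4], [250.1, 124.9], [246.8, 170.1]]
s 95 [[308.3, 177.4], [327.1, 175.9], [288.4, 179.0]]
orange side [[258.7, 215.3], [251.0, 210.8], [265.8, 219.4]]
block top plane [0.49713189 0.24385376 0.03      ] [0.51766967 0.19055582 0.02      ] side [0.50138736 0.2420023  0.015     ]
```

View pics/ct.png

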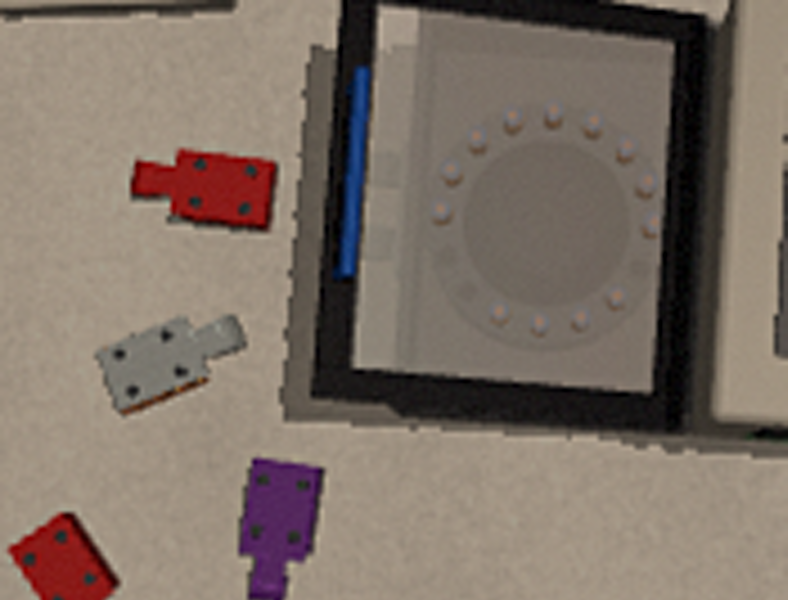

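View pics/cs.png

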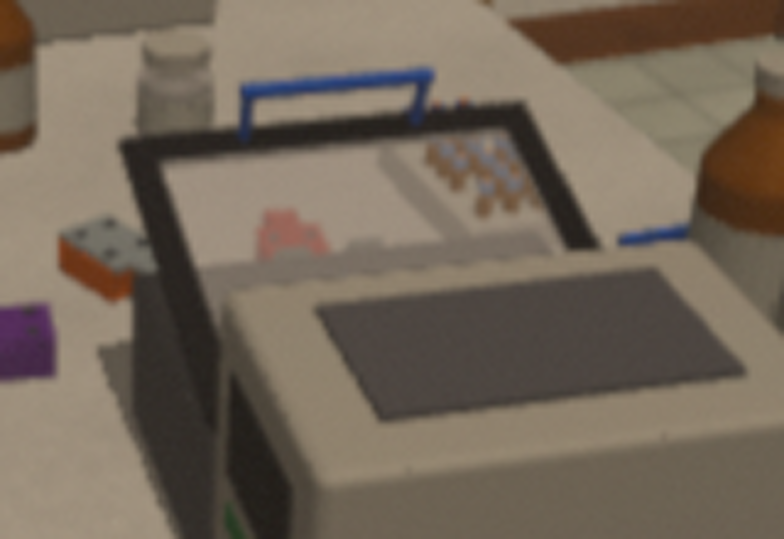

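The crops show the steel-topped orange block's knuckle pointing up and to the right, at (232,333) in the top crop. The bar ends are at (290,178.8) and (328.2,175.1) in the full side view.

```bash
cat >> h.py <<'E'
def togo(target,yaw_y,st=None):
    """cm shift in tool axes and z-turn so that tool y lies along world yaw_y (mod pi)"""
    from station import r
    s=st or r.state();M=R.from_rotvec(s["tool_rot"]).as_matrix();d=M.T@(np.array(target)-s["eef_pos"])*100
    a=M.T@np.array([np.cos(yaw_y),np.sin(yaw_y),0]);w=np.arctan2(-a[0],a[1]);w=(w+np.pi/2)%np.pi-np.pi/2
    up=M.T@np.array([0,0,-1]) # desired z axis in tool
    return d.round(2).tolist(),"wz",round(float(w),3),"tilt wx,wy",(-up[1]).round(3),up[0].round(3)
E
python3 - <<'E'
from h import *
from station import r
t=load("top0");s=load("side0")
A=tri((t,(250.1,124.9)),(s,(328.2,175.1)));B=tri((t,(246.8,170.1)),(s,(290,178.8)))
print(A,B);d=A[0]-B[0];yaw=np.arctan2(d[1],d[0]);m=(A[0]+B[0])/2;print("bar",m,np.linalg.norm(d),"yaw",yaw)
tp=lambda x,y,z:plane(t,(170+x/4.5,110+y/4.5),z)
# sampler lid outer corners at z~.113: crop px
for q in((345,2),(312,396),(655,425)):print(tp(*q,.113).round(4))
# block: leaf corners at z .03, knuckle
L=[tp(*q,.03) for q in((97,352),(186,318),(207,376),(122,410))];K=tp(232,333,.03)
c=np.mean(L,0);print("block",c.round(4),"K",K.round(4),np.linalg.norm(K-c),"yaw y",np.arctan2(*(c-K)[1::-1]))
print(R.from_rotvec(r.state()["tool_rot"]).as_matrix().round(3).tolist())
print(togo(m+[0,0,.15],yaw+np.pi/2))
E
```

```text
(array([0.65589042, 0.08192432, 0.20005488]), [0.2, 0.2]) (array([0.53810018, 0.09314152, 0.19932246]), [0.4, 0.4])
bar [0.5969953  0.08753292 0.19968867] 0.11832540881988703 yaw -0.09494393433228066
[0.7185 0.0985 0.113 ]
[0.4707 0.1246 0.113 ]
[ 0.4467 -0.0873  0.113 ]
block [0.5004 0.2408 0.03  ] K [0.5197 0.1872 0.03  ] 0.05694734141697365 yaw y 1.9157000184598862
[[-0.931, 0.364, -0.001], [0.364, 0.931, -0.001], [0.0, -0.002, -1.0]]
([-52.41, -35.08, -12.15], 'wz', -0.278, 'tilt wx,wy', np.float64(-0.002), np.float64(-0.0))
```

```bash
python3 -m inch '[[0,0,-6,0,0,-0.139],[0,0,-6,0,0,-0.139],[-3.14,-3.7,0,0,0,0],[-3.14,-3.7,0,0,0,0],[-3.14,-3.7,0,0,0,0]]' 9.5; python3 -m inch '[[-3.14,-3.7,0,0,0,0],[-3.14,-3.7,0,0,0,0],[-3.14,-3.7,0,0,0,0],[-3.14,-3.7,0,0,0,0],[-3.14,-3.7,0,0,0,0]]';  python3 -m inch '[[-3.14,-3.7,0,0,0,0],[-3.14,-3.7,0,0,0,0],[-3.14,-3.7,0,0,0,0],[-3.14,-3.7,0,0,0,0],[-3.14,-3.7,0,0,0,0]]'
python3 - <<'E'
from h import *
c=snap("w1");m=mask(c,(100,100,50),(130,255,255));n,l,st,ce=cv2.connectedComponentsWithStats(m);print([(s.tolist()) for s in st[1:] if s[4]>50])
E
```

```text
time_s: 0.78
eef_pos: [0.3205, 0.4847, 0.3484]
tool_rot: [-0.148, -3.138, 0.0]
wrist_force: [0.8, 0.7, 0.4]
finger_gap: 0.995
grasp_force: 0.0
time_s: 1.4
eef_pos: [0.4594, 0.2854, 0.3484]
tool_rot: [-0.149, -3.138, 0.0]
wrist_force: [0.5, -0.3, 0.9]
finger_gap: 1.002
grasp_force: 0.0
time_s: 2.02
eef_pos: [0.5982, 0.0865, 0.3483]
tool_rot: [-0.149, -3.138, -0.0]
wrist_force: [-0.2, -0.4, 0.4]
finger_gap: 1.001
grasp_force: 0.0
[[267, 119, 20, 147, 1840], [171, 305, 131, 12, 807], [144, 351, 21, 46, 201], [220, 351, 13, 46, 300], [295, 351, 14, 38, 427]]
```

View pics/w1.png

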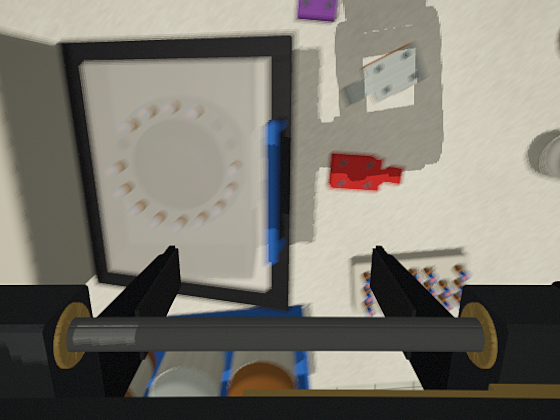

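The wrist view shows the bar running vertically at column 277, rows 119 to 265, roughly centred between the fingers. The steel-topped block is at (390,75), with its knuckle at (352,93).

```bash
python3 - <<'E'
from h import *
from station import r
t=load("top0");s=load("side0");c=load("w1")
m=mask(c,(100,100,50),(130,255,255),(262,110,290,270))
rc,_=rect(m);print(rc, [cc.round(1).tolist() for cc in axis_ends(m)])
A=tri((t,(246.8,170.1)),(s,(290,178.8)),(c,(276.5,119.5)));B=tri((t,(250.1,124.9)),(s,(328.2,175.1)),(c,(275,265)))
print(A,B,"proj of prior",proj(c,[.538,.0931,.1993]),proj(c,[.656,.082,.2]),proj(c,r.state()["eef_pos"]))
m=(A[0]+B[0])/2;print(m);print(togo(m,1.476))
E
```

```text
((276.4999694824219, 191.99998474121094), (145.99996948242188, 18.999996185302734), 90.0) [[274.1, 189.7], [274.3, 119.0], [273.9, 265.0]]
(array([0.53697903, 0.09344438, 0.19936927]), [0.1, 0.7, 3.0]) (array([0.65700988, 0.0816452 , 0.2009861 ]), [0.7, 0.3, 3.1]) proj of prior [275.51367162 123.73020466] [275.47677305 260.32661224] [264.42927381 284.54622979]
[0.59699446 0.08754479 0.20017768]
([0.42, 0.58, 14.73], 'wz', -0.004, 'tilt wx,wy', np.float64(-0.004), np.float64(0.001))
```

```bash
python3 -m inch '[[0.4,0.55,4,0,0,0],[0,0,4,0,0,0],[0,0,4,0,0,0],[0,0,2.2,0,0,0],[0,0,1,0,0,0]]' ; python3 -m inch '[[0,0,0,0,0,0],[0,0,0,0,0,0],[0,0,0,0,0,0],[0,0,0,0,0,0],[0,0,0,0,0,0]]' 0 25; python3 -m inch '[[0,0,0,0,0,0],[0,0,0,0,0,0],[0,0,0,0,0,0],[0,0,0,0,0,0],[0,0,0,0,0,0]]'
python3 - <<'E'
from h import *
from station import r
# arc rows
th0=np.arcsin((.2-.105)/.2242)
a=np.linspace(th0,1.05+.193,11);y=22.42*np.cos(a);z=22.42*np.sin(a);print(th0-.193);print(np.c_[np.diff(y),-np.diff(z)].round(2).tolist())
t=load("top0");ex=np.array([.9955,-.0948,0]);ey=np.array([.0948,.9955,0])
E
```

```text
time_s: 2.7
eef_pos: [0.5936, 0.0938, 0.1953]
tool_rot: [-0.149, -3.136, 0.0]
wrist_force: [-1.0, -0.6, -0.5]
finger_gap: 0.997
grasp_force: 0.0
time_s: 3.32
eef_pos: [0.5943, 0.0937, 0.197]
tool_rot: [0.149, 3.137, 0.0]
wrist_force: [0.7, -0.6, -0.9]
finger_gap: 0.532
grasp_force: 0.0
time_s: 3.95
eef_pos: [0.5934, 0.0874, 0.1938]
tool_rot: [-0.15, -3.135, 0.021]
wrist_force: [0.9, -19.1, -7.0]
finger_gap: 0.096
grasp_force: 25.0
0.24455802194152942
[[-0.83, -1.6], [-0.96, -1.53], [-1.08, -1.45], [-1.19, -1.36], [-1.3, -1.26], [-1.39, -1.15], [-1.48, -1.03], [-1.56, -0.91], [-1.63, -0.78], [-1.68, -0.65]]
```

```bash
python3 -m inch '[[0,-0.3,0,0,0,0],[0,-0.3,0,0,0,0],[0,0,0,0,0,0],[0,0,0,0,0,0],[0,0,0,0,0,0]]'; python3 - <<'E'
from h import *
from station import r
c=load("w1");print(c["eef"],c["rot"]);s=r.state();print(s["eef_pos"],s["wrist_force"],s["joint_velocities"].round(3))
E
```

```text
time_s: 4.58
eef_pos: [0.5933, 0.0866, 0.1951]
tool_rot: [-0.149, -3.137, 0.005]
wrist_force: [4.2, -4.9, -8.8]
finger_gap: 0.096
grasp_force: 25.0
[0.5981804  0.08645283 0.34825756] [-1.48967848e-01 -3.13755258e+00 -1.59229815e-04]
[0.59331776 0.08662247 0.19513035] [ 4.19036517 -4.91368523 -8.80210161] [ 0.     0.001 -0.    -0.002 -0.001  0.   ]
```

```bash
python3 -m inch '[[0,-0.4,-0.8,0,0,0],[0,-0.43,-0.8,0,0,0],[0,-0.96,-1.53,0,0,0],[0,-1.08,-1.45,0,0,0],[0,-1.19,-1.36,0,0,0]]'; python3 -m inch '[[0,-1.3,-1.26,0,0,0],[0,-1.39,-1.15,0,0,0],[0,-1.48,-1.03,0,0,0],[0,-0.78,-0.45,0,0,0],[0,-0.78,-0.45,0,0,0]]';python3 -m inch '[[0,-0.8,-0.4,0,0,0],[0,-0.83,-0.38,0,0,0],[0,-0.84,-0.32,0,0,0],[0,-0.84,-0.32,0,0,0],[0,0,0,0,0,0]]'; python3 -m inch '[[0,0,0,0,0,0],[0,0,0,0,0,0],[0,0,0,0,0,0],[0,0,0,0,0,0],[0,0,0,0,0,0]]'
```

```text
time_s: 5.2
eef_pos: [0.5893, 0.047, 0.2546]
tool_rot: [-0.148, -3.136, 0.001]
wrist_force: [4.7, -3.5, -10.7]
finger_gap: 0.099
grasp_force: 25.0
time_s: 5.82
eef_pos: [0.5838, -0.0098, 0.2995]
tool_rot: [-0.149, -3.137, -0.002]
wrist_force: [2.0, 1.2, -10.6]
finger_gap: 0.098
grasp_force: 25.0
time_s: 6.45
eef_pos: [0.5807, -0.0436, 0.315]
tool_rot: [-0.15, -3.138, 0.002]
wrist_force: [-4.9, 0.3, -2.9]
finger_gap: 0.093
grasp_force: 25.0
time_s: 7.08
eef_pos: [0.5807, -0.0436, 0.315]
tool_rot: [-0.149, -3.138, 0.004]
wrist_force: [-5.2, 0.4, -2.7]
finger_gap: 0.095
grasp_force: 25.0
```

```bash
python3 -m inch '[[0,0,0,0,0,0],[0,0,0,0,0,0],[0,0,0,0,0,0],[0,0,0,0,0,0],[0,0,0,0,0,0]]' 2.2; python3 -m inch '[[0,0,-1,0,0,0],[0,0,-2,0,0,0],[0,0,-3,0,0,0],[0,0,-4,0,0,0],[0,0,0,0,0,0]]'
python3 - <<'E'
from h import *
from station import r
for n in("side","top"):
    c=r.read_camera(n);cv2.imwrite(f"pics/{n}1.png",c["img"][:,:,::-1]);np.savez(f"{n}1.npz",**c)
t=load("top1");s=load("side1")
for c in(t,s):
    m=mask(c,(100,110,60),(130,255,255));n,l,st,ce=cv2.connectedComponentsWithStats(m);print([(q.tolist()) for q in st[1:] if q[4]>25])
cv2.imwrite("pics/c1.png",np.vstack([cv2.resize(t["img"][80:220,130:400],None,fx=2.1,fy=2.1,interpolation=2),cv2.resize(s["img"][90:270,230:400],(567,300),interpolation=2)])[:600,:,::-1])
E
```

```text
time_s: 7.7
eef_pos: [0.5813, -0.0427, 0.3138]
tool_rot: [0.149, 3.138, -0.0]
wrist_force: [0.2, -0.2, -0.2]
finger_gap: 0.23
grasp_force: 0.0
time_s: 8.32
eef_pos: [0.5824, -0.0428, 0.4203]
tool_rot: [0.148, 3.128, -0.002]
wrist_force: [0.6, 0.8, -0.6]
finger_gap: 0.231
grasp_force: 0.0
[[352, 28, 45, 51, 610], [294, 31, 15, 15, 169], [243, 42, 21, 42, 279], [279, 47, 6, 9, 37], [316, 46, 8, 14, 89], [297, 140, 6, 25, 94], [104, 192, 12, 11, 104]]
[[234, 150, 7, 6, 37], [303, 154, 47, 6, 133], [415, 185, 14, 10, 108], [469, 222, 17, 12, 171], [411, 250, 92, 59, 1584]]
```

View pics/c1.png

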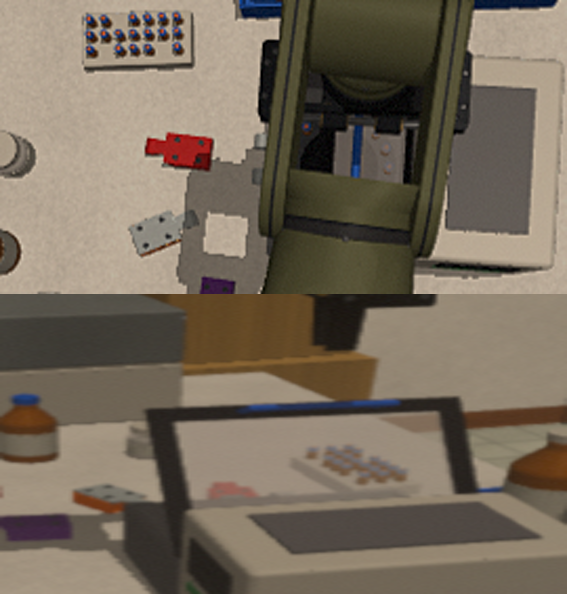

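The lid stands by itself. The knuckles show at (258,140) and (258,175) in the top half of the crop, and the block is undisturbed. Next I look at the block from close by.

```bash
python3 - <<'E'
from h import *
t=load("side1");print(proj(t,[.581,-.0436,.32]))
s=load("side1");tt=load("top1");print(tri((tt,(300,152.5)),(s,(326.5,156.5))))
E
python3 -m inch '[[2,4.1,1.2,0,0,0],[2,4.1,2,0,0,0],[2,4.1,2,0,0,0],[2,4.1,2,0,0,0],[2,4.1,2,0,0,0]]' 9.5; python3 -m inch '[[0,0,0,0,0,0.162],[0,0,0,0,0,0.162],[0,0,0,0,0,0.162],[0,0,0,0,0,0.162],[0,0,0,0,0,0.162]]';python3 -m inch '[[0,0,0,0,0,0.162],[0,0,0,0,0,0.162],[0,0,0,0,0,0],[0,0,0,0,0,0],[0,0,0,0,0,0]]'
python3 - <<'E'
from h import *
c=snap("w2");print(c["eef"],proj(c,[.5004,.2408,.03]))
E
```

```text
[326.38510652 155.07678135]
(array([ 0.56862581, -0.04557453,  0.316993  ]), [4.8, 4.3])
time_s: 9.05
eef_pos: [0.4996, 0.172, 0.3194]
tool_rot: [-0.149, -3.136, 0.001]
wrist_force: [0.5, 0.8, -0.5]
finger_gap: 0.699
grasp_force: 0.0
time_s: 9.68
eef_pos: [0.5003, 0.1707, 0.3199]
tool_rot: [-1.38, -2.82, 0.003]
wrist_force: [-0.2, -0.6, -0.4]
finger_gap: 0.995
grasp_force: 0.0
time_s: 10.3
eef_pos: [0.5009, 0.1708, 0.3214]
tool_rot: [-1.809, -2.568, 0.001]
wrist_force: [-0.3, -0.3, -0.8]
finger_gap: 0.998
grasp_force: 0.0
[0.50091307 0.17082748 0.32136023] [294.92650896 110.26133163]
```

View pics/w2.png

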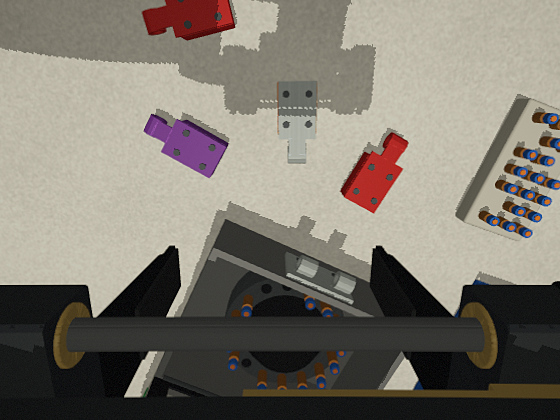

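The wrist view shows the block's leaf at (297,110) with its knuckle end at (297,152). The two fixed knuckles are at (306,268) and (344,281), in front of their leaf plate.

```bash
cat >> h.py <<'E'
def leafmask(c,roi,smax=30,vmin=60):
    m=mask(c,(0,0,vmin),(179,smax,255),roi);return cv2.morphologyEx(m,cv2.MORPH_CLOSE,np.ones((5,5),np.uint8))
E
python3 - <<'E'
from h import *
c=load("w2");h=cv2.cvtColor(c["img"],cv2.COLOR_RGB2HSV)
for p in((297,90),(297,130),(297,155),(297,175),(240,80),(330,90),(330,140),(306,268),(320,268),(344,281)):print(p,h[p[1],p[0]])
for sm in(15,25,35):
    m=leafmask(c,(262,70,335,172),sm);rc,a=rect(m);ys,xs=np.nonzero(m);print(sm,rc,a,xs.min(),xs.max(),ys.min(),ys.max())
    print([(y,int(np.nonzero(m[y])[0].min()),int(np.nonzero(m[y])[0].max())) for y in range(78,170,6) if m[y].any()])
E
```

```text
(297, 90) [ 40  14 107]
(297, 130) [ 37  13 174]
(297, 155) [ 38  16 176]
(297, 175) [ 23  27 198]
(240, 80) [ 24  30 128]
(330, 90) [ 25  33 132]
(330, 140) [ 24  27 198]
(306, 268) [ 41  17 169]
(320, 268) [40 19 81]
(344, 281) [ 42  18 144]
15 ((297.0, 121.5), (81.0, 36.0), 90.0) 2308.0 279 315 81 162
[(84, 282, 315), (90, 279, 315), (96, 283, 315), (102, 280, 315), (108, 279, 315), (114, 279, 314), (120, 279, 314), (126, 279, 314), (132, 279, 314), (138, 280, 313), (144, 289, 304), (150, 289, 305), (156, 288, 305), (162, 304, 304)]
25 ((298.0, 126.0), (90.0, 72.0), 90.0) 3822.0 262 334 81 171
[(84, 279, 315), (90, 279, 315), (96, 279, 315), (102, 276, 315), (108, 276, 321), (114, 275, 334), (120, 276, 334), (126, 274, 334), (132, 275, 332), (138, 270, 328), (144, 264, 334), (150, 263, 331), (156, 264, 330), (162, 266, 316), (168, 262, 314)]
35 ((298.0, 120.5), (101.0, 72.0), 90.0) 7272.0 262 334 70 171
[(78, 262, 334), (84, 262, 334), (90, 262, 334), (96, 262, 334), (102, 262, 334), (108, 262, 334), (114, 262, 334), (120, 262, 334), (126, 262, 334), (132, 262, 334), (138, 262, 334), (144, 262, 334), (150, 262, 334), (156, 262, 334), (162, 262, 334), (168, 262, 334)]
```

```bash
python3 - <<'E'
from h import *
c=load("w2");h=cv2.cvtColor(c["img"],cv2.COLOR_RGB2HSV)
m=mask(c,(32,5,50),(60,40,255),(262,70,335,172));rows=[(y,np.nonzero(m[y])[0]) for y in range(70,172)]
w=[(y,len(q)) for y,q in rows if len(q)>5];print(w[0],w[-1],[y for y,n in w if n>28][-1])
e0,e1,k1=w[0][0],[y for y,n in w if n>28][-1],w[-1][0]
P=lambda u,v,z:plane(c,(u,v),z)
cx=297.2
a,b=P(cx,e0-.5,.03),P(cx,e1+.5,.03);kc=P(296.7,k1+.5,.02);mid=(a+b)/2;print(np.linalg.norm(a-b),mid.round(4),kc.round(4),np.linalg.norm(kc-mid))
d=a-b;yy=np.arctan2(d[1],d[0]);print("yaw y",yy, np.linalg.norm(P(278.7,125,.03)-P(315.5,125,.03)))
print(togo([mid[0],mid[1],.17],yy-np.pi/2))
# edge slopes
L=[(y,q.min(),q.max()) for y,q in rows if len(q)>34 and y<138];L=np.array(L);print(np.polyfit(L[:,0],L[:,1],1)[0],np.polyfit(L[:,0],L[:,2],1)[0])
E
```

```text
(81, 31) (162, 18) 138
0.06479110362004412 [0.5028 0.2418 0.03  ] [0.525  0.1831 0.02  ] 0.06349734297086368
yaw y 1.9327611925237527 0.043096941651687516
([6.62, 2.57, 15.15], 'wz', -0.019, 'tilt wx,wy', np.float64(-0.0), np.float64(-0.0))
-0.016200249470066763 -0.006512240103461118
```

```bash
python3 -m inch '[[1.9,0.7,3.5,0,0,-0.02],[1.9,0.7,4,0,0,0],[1.9,0.7,4,0,0,0],[0.9,0.45,2.8,0,0,0],[0,0,0.8,0,0,0]]'; python3 -m inch '[[0,0,0,0,0,0],[0,0,0,0,0,0],[0,0,0,0,0,0],[0,0,0,0,0,0],[0,0,0,0,0,0]]'
python3 - <<'E'
from h import *
c=snap("w3");print(c["eef"]);p=proj(c,[.5028,.2418,.03]);k=proj(c,[.522,.189,.02]);print(p,k)
m=mask(c,(32,5,50),(60,45,255));n,l,st,ce=cv2.connectedComponentsWithStats(m);print([(s.tolist()) for s in st[1:] if s[4]>200])
E
```

```text
time_s: 10.98
eef_pos: [0.5006, 0.2416, 0.1682]
tool_rot: [-1.782, -2.584, 0.006]
wrist_force: [0.0, 0.6, -0.1]
finger_gap: 0.999
grasp_force: 0.0
time_s: 11.6
eef_pos: [0.502, 0.2416, 0.171]
tool_rot: [1.785, 2.585, 0.001]
wrist_force: [0.5, 0.3, -0.7]
finger_gap: 1.0
grasp_force: 0.0
[0.50203977 0.24158388 0.17102827]
[275.62884095 199.85954847] [274.68835658 257.43837466]
[[249, 162, 53, 104, 4427], [67, 328, 416, 22, 4983]]
```

View pics/w3.png

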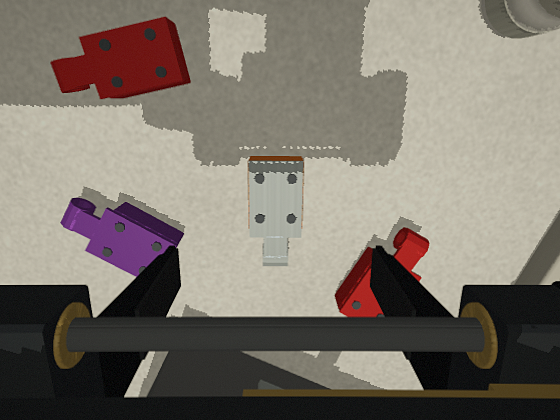

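The close view shows the leaf at columns 249 to 302 and rows 162 to 237, with the knuckle end at row 265. It is well centred and the fingers have free room on both sides.

```bash
python3 - <<'E'
from h import *
from station import r
a=load("w2");b=load("w3")
def meas(c,roi):
    m=mask(c,(32,5,50),(60,45,255),roi);q=[(y,np.nonzero(m[y])[0]) for y in range(roi[1],roi[3])];q=[(y,v) for y,v in q if len(v)>6]
    W=max(len(v) for y,v in q);lf=[(y,v.min(),v.max()) for y,v in q if len(v)>.85*W];kn=[(y,v.min(),v.max()) for y,v in q if len(v)<.6*W and y>lf[-1][0]]
    cl=np.mean([(x+z)/2 for _,x,z in lf]);ck=np.mean([(x+z)/2 for _,x,z in kn]);sl=np.polyfit([y for y,_,_ in lf],[(x+z)/2 for _,x,z in lf],1)[0]
    return dict(far=(cl,lf[0][0]-.5 if 0 else q[0][0]-.5),near=(cl,lf[-1][0]+.5),kend=(ck,q[-1][0]+.5),kn0=(ck,kn[0][0]-.5),W=W,sl=sl)
ma=meas(a,(262,70,335,172));mb=meas(b,(235,140,320,285));print(ma);print(mb)
for k in("far","near","kend"):
    X,e=tri((a,ma[k]),(b,mb[k]));print(k,X.round(4),e)
f,n,k=[plane(b,mb[q],z) for q,z in(("far",.03),("near",.03),("kend",.02))];mid=(f+n)/2;d=f-n;yy=np.arctan2(d[1],d[0])
print(f,n,k,"len",np.linalg.norm(d),"mid",mid,"yaw",yy,np.linalg.norm(k-mid))
d2=mid-k;print("yaw from knuckle",np.arctan2(d2[1],d2[0]));print(togo([mid[0],mid[1],.02],yy-np.pi/2), togo([mid[0],mid[1],.02],np.arctan2(d2[1],d2[0])-np.pi/2))
E
```

```text
{'far': (np.float64(297.14130434782606), 80.5), 'near': (np.float64(297.14130434782606), 138.5), 'kend': (np.float64(296.5208333333333), 162.5), 'kn0': (np.float64(296.5208333333333), 138.5), 'W': 37, 'sl': np.float64(-0.01144185603061756)}
{'far': (np.float64(275.5725806451613), 154.5), 'near': (np.float64(275.5725806451613), 235.5), 'kend': (np.float64(275.2241379310345), 265.5), 'kn0': (np.float64(275.2241379310345), 236.5), 'W': 54, 'sl': np.float64(-0.00795003517714688)}
far [0.4916 0.2733 0.0048] [0.6, 0.9]
near [0.5145 0.2112 0.0265] [0.1, 0.1]
kend [0.5244 0.1837 0.0243] [0.1, 0.1]
[0.48944058 0.2768091  0.03      ] [0.51392132 0.21241576 0.03      ] [0.52524832 0.18179815 0.02      ] len 0.06888983312622901 mid [0.50168095 0.24461243 0.03      ] yaw 1.9340961572770736 0.06783107998730181
yaw from knuckle 1.929734682101609
([0.29, 0.07, 15.09], 'wz', -0.001, 'tilt wx,wy', np.float64(0.0), np.float64(0.0)) ([0.29, 0.07, 15.09], 'wz', 0.003, 'tilt wx,wy', np.float64(0.0), np.float64(0.0))
```

```bash
python3 -m inch '[[0,0,4,0,0,0],[0,0,4,0,0,0],[0,0,3.5,0,0,0],[0,0,2.2,0,0,0],[0,0,0.8,0,0,0]]'; python3 -m inch '[[0,0,0.4,0,0,0],[0,0,0.4,0,0,0],[0,0,0,0,0,0],[0,0,0,0,0,0],[0,0,0,0,0,0]]'
```

```text
time_s: 12.28
eef_pos: [0.5008, 0.2412, 0.0239]
tool_rot: [-1.784, -2.584, 0.004]
wrist_force: [0.6, -0.7, 0.0]
finger_gap: 1.0
grasp_force: 0.0
time_s: 12.9
eef_pos: [0.5022, 0.2417, 0.0181]
tool_rot: [1.785, 2.585, 0.001]
wrist_force: [-0.0, -0.1, -0.3]
finger_gap: 1.001
grasp_force: 0.0
```

```bash
python3 -m inch '[[0,0,0,0,0,0],[0,0,0,0,0,0],[0,0,0,0,0,0],[0,0,0,0,0,0],[0,0,0,0,0,0]]' 0 35; python3 -m inch '[[0,0,0,0,0,0],[0,0,0,0,0,0],[0,0,0,0,0,0],[0,0,0,0,0,0],[0,0,0,0,0,0]]'
```

```text
time_s: 13.52
eef_pos: [0.5019, 0.2416, 0.0176]
tool_rot: [-1.785, -2.585, 0.0]
wrist_force: [-0.4, -0.4, 0.6]
finger_gap: 0.531
grasp_force: 0.0
time_s: 14.15
eef_pos: [0.502, 0.2416, 0.0177]
tool_rot: [1.785, 2.585, 0.0]
wrist_force: [1.5, 0.4, -0.4]
finger_gap: 0.481
grasp_force: 35.0
```

Grasped: the opening reads 45.7 mm, which matches the 46 mm block. I lift it, then locate the gap from the existing picture.

```bash
python3 -m inch '[[0,0,-0.5,0,0,0],[0,0,-2,0,0,0],[0,0,-5,0,0,0],[0,0,-5.5,0,0,0],[0,0,-5,0,0,0]]'; python3 -m inch '[[0,0,0,0,0,0.152],[0,0,0,0,0,0.152],[0,0,0,0,0,0.152],[0,0,0,0,0,0],[0,0,0,0,0,0]]'
python3 - <<'E'
from h import *
from station import r
s=r.state();print(s["wrist_force"],s["finger_gap"],s["eef_pos"])
a=load("w2");m=mask(a,(32,5,100),(60,45,255),(270,245,375,312));n,l,st,ce=cv2.connectedComponentsWithStats(m);print([(q.tolist(),k.round(1).tolist()) for q,k in zip(st[1:],ce[1:]) if q[4]>20])
g=(plane(a,(306,268),.088)+plane(a,(344,281),.088))/2;d=plane(a,(344,281),.088)-plane(a,(306,268),.088);print(g,np.linalg.norm(d),np.arctan2(d[1],d[0]))
ex=np.array([.9955,-.0948,0])
print(togo(np.r_[g[:2],.2]-.075*ex,-.095))
E
```

```text
time_s: 14.78
eef_pos: [0.502, 0.2417, 0.2012]
tool_rot: [1.784, 2.584, 0.003]
wrist_force: [0.5, 0.4, -1.7]
finger_gap: 0.481
grasp_force: 35.0
time_s: 15.4
eef_pos: [0.5019, 0.2416, 0.1983]
tool_rot: [2.321, 2.117, 0.001]
wrist_force: [-0.2, 0.6, -2.1]
finger_gap: 0.483
grasp_force: 35.0
[-0.19221575  0.622882   -2.13155698] 0.4833500096246996 [0.50191228 0.24159653 0.19833501]
[([296, 259, 23, 19, 270], [307.1, 268.1]), ([286, 273, 68, 31, 289], [319.7, 287.9]), ([333, 275, 23, 19, 254], [345.0, 284.8])]
[0.59383994 0.08244259 0.088     ] 0.047196371338156795 -0.01070612921954518
([-14.98, 3.11, -0.17], 'wz', 0.003, 'tilt wx,wy', np.float64(0.001), np.float64(-0.0))
```

```bash
python3 -m inch '[[-3.75,0.78,0,0,0,0],[-3.75,0.78,0,0,0,0],[-3.75,0.78,0,0,0,0],[-3.75,0.78,0,0,0,0],[0,0,0,0,0,0]]'; python3 -m inch '[[0,0,0,0,0,0],[0,0,0,0,0,0],[0,0,0,0,0,0],[0,0,0,0,0,0],[0,0,0,0,0,0]]'
python3 - <<'E'
from h import *
c=snap("w4");print(proj(c,[.595,.082,.085]))
E
python3 -m inch '[[0,3,0,0,0,0],[0,3,0,0,0,0],[0,3,0,0,0,0],[0,3,0,0,0,0],[0,3,0,0,0,0]]'; python3 -m inch '[[0,0,0,0,0,0],[0,0,0,0,0,0],[0,0,0,0,0,0],[0,0,0,0,0,0],[0,0,0,0,0,0]]'
python3 - <<'E'
from h import *
c=snap("w5");print(proj(c,[.595,.082,.085]))
a=load("w4");cv2.imwrite("pics/w45.png",np.vstack([a["img"][60:340],c["img"][60:340]])[:,:,::-1])
E
```

```text
time_s: 16.02
eef_pos: [0.5191, 0.0875, 0.198]
tool_rot: [2.325, 2.112, 0.0]
wrist_force: [0.3, 0.5, -1.8]
finger_gap: 0.482
grasp_force: 35.0
time_s: 16.65
eef_pos: [0.5188, 0.0896, 0.1976]
tool_rot: [-2.323, -2.115, 0.0]
wrist_force: [-0.9, 0.4, -2.5]
finger_gap: 0.482
grasp_force: 35.0
[376.79870267 210.48313998]
time_s: 17.32
eef_pos: [0.6692, 0.0751, 0.1974]
tool_rot: [-2.323, -2.114, 0.0]
wrist_force: [0.7, -0.9, -0.8]
finger_gap: 0.483
grasp_force: 35.0
time_s: 17.95
eef_pos: [0.6679, 0.0754, 0.1979]
tool_rot: [2.323, 2.115, 0.0]
wrist_force: [0.6, 0.6, -3.0]
finger_gap: 0.481
grasp_force: 35.0
[177.68627309 209.91286145]
```

View pics/w45.png

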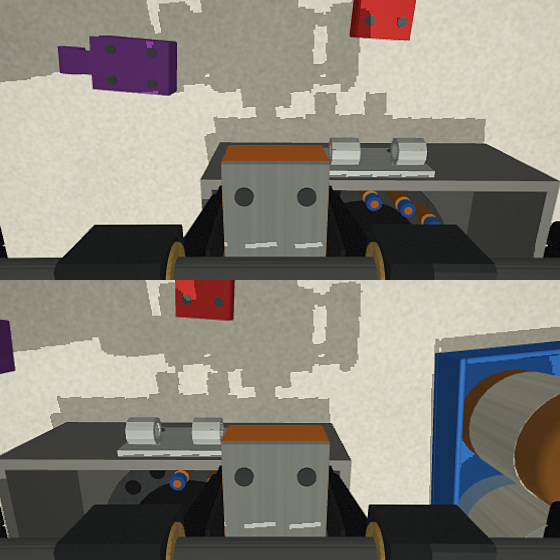

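Both stacked views (crop offset 60 rows) show the knuckles beside the held block. In the first they span columns 329–361 and 390–428, full rows 198–224. In the second they span 125–161 and 191–222. The block's leaf edge is at full row ~220, and the block sits square in the grip.

```bash
python3 - <<'E'
from h import *
from station import r
A=load("w4");B=load("w5")
def kn(c,roi):
    m=mask(c,(30,3,110),(70,60,255),roi);n,l,st,ce=cv2.connectedComponentsWithStats(m)
    for i in range(1,n):
        if st[i][4]>150:
            k=(l==i);print(st[i].tolist(),[(y,int(np.nonzero(k[y])[0].min()),int(np.nonzero(k[y])[0].max())) for y in range(st[i][1],st[i][1]+st[i][3],3)])
kn(A,(318,190,440,229));kn(B,(112,190,230,229))
# block edges in tool frame
for c in(A,B):
    g=c["img"].astype(int)
    col=g[195:235,250:300].mean(1);h=cv2.cvtColor(c["img"],cv2.COLOR_RGB2HSV)[:,250:300];sat=h[...,1].mean(1)
    print([(y,int(sat[y])) for y in range(198,228)])
    row=cv2.cvtColor(c["img"],cv2.COLOR_RGB2HSV)[226:229].mean(0);print("cols",[(x,row[x].astype(int).tolist()) for x in list(range(216,227))+list(range(324,335))])
E
```

```text
[331, 197, 30, 28, 705] [(197, 342, 344), (200, 338, 355), (203, 332, 359), (206, 332, 359), (209, 336, 360), (212, 332, 360), (215, 332, 360), (218, 332, 359), (221, 331, 359), (224, 331, 358)]
[396, 199, 31, 26, 688] [(199, 397, 423), (202, 399, 425), (205, 398, 426), (208, 399, 426), (211, 399, 426), (214, 398, 426), (217, 398, 425), (220, 398, 425), (223, 396, 423)]
[125, 197, 35, 28, 718] [(197, 130, 155), (200, 134, 153), (203, 126, 153), (206, 126, 153), (209, 125, 152), (212, 125, 153), (215, 126, 153), (218, 126, 153), (221, 127, 154), (224, 135, 159)]
[191, 197, 33, 28, 719] [(197, 195, 196), (200, 193, 207), (203, 192, 222), (206, 192, 222), (209, 192, 221), (212, 191, 223), (215, 192, 222), (218, 192, 220), (221, 193, 220), (224, 195, 219)]
[(198, 30), (199, 30), (200, 30), (201, 30), (202, 29), (203, 10), (204, 58), (205, 220), (206, 211), (207, 207), (208, 208), (209, 207), (210, 208), (211, 208), (212, 207), (213, 207), (214, 208), (215, 208), (216, 207), (217, 208), (218, 208), (219, 211), (220, 220), (221, 137), (222, 26), (223, 15), (224, 18), (225, 17), (226, 17), 
[... 616 characters left out ...]
(209, 207), (210, 207), (211, 208), (212, 208), (213, 208), (214, 208), (215, 208), (216, 208), (217, 208), (218, 207), (219, 210), (220, 221), (221, 126), (222, 25), (223, 15), (224, 18), (225, 17), (226, 17), (227, 17)]
cols [(216, [40, 19, 98]), (217, [44, 18, 97]), (218, [45, 18, 97]), (219, [54, 15, 98]), (220, [18, 64, 95]), (221, [25, 29, 112]), (222, [51, 14, 124]), (223, [45, 18, 121]), (224, [46, 17, 121]), (225, [43, 17, 120]), (226, [40, 19, 122]), (324, [41, 18, 126]), (325, [40, 16, 124]), (326, [41, 17, 124]), (327, [41, 18, 125]), (328, [47, 17, 129]), (329, [21, 43, 107]), (330, [12, 96, 71]), (331, [55, 9, 62]), (332, [27, 14, 63]), (333, [23, 16, 63]), (334, [32, 14, 64])]
```

```bash
python3 - <<'E'
from h import *
from station import r
A=load("w4");B=load("w5")
P1,e1=tri((A,(360.3,211)),(B,(153.4,211)));P2,e2=tri((A,(398,211)),(B,(191.7,211)))
print(P1,e1,P2,e2,np.linalg.norm(P2-P1))
Q=plane(A,(426.8,211),P2[2]);print("right tube len",np.linalg.norm(Q-P2));Q0=plane(B,(125,211),P1[2]);print("left len",np.linalg.norm(P1-Q0));d=Q-Q0
yaw=np.arctan2(d[1],d[0]);print("yaw",yaw)
# row slope of tube top edge -> camera facing
for c in(A,B):
    u=pose(c)[:3,3]-(P1+P2)/2; ex=np.array([np.cos(yaw),np.sin(yaw),0]);u-=ex*(u@ex);u/=np.linalg.norm(u);print("axis mid",(P1+P2)/2-.01*u)
G=(P1+P2)/2-.01*u;np.save("gap.npy",np.r_[G,yaw])
# block in tool frame
for c in(A,B):
    T=c["T_tool_cam"]
    def tp(p,z):
        q=cv2.undistortPoints(np.array([[p]],float),c["mtx"],c["distortion"])[0,0];d=T[:3,:3]@np.r_[q,1];return T[:3,3]+d*(z-T[2,3])/d[2]
    print("leaf far edge",tp((275,221.2),-.0123)*1e3,"bottom of face",tp((275,203.8),.0177)*1e3,"sides",tp((220.5,227.5),-.0123)[1]*1e3,tp((329.3,227.5),-.0123)[1]*1e3)
E
```

```text
[0.58050674 0.08589216 0.09525656] [0.3, 0.3] [0.60784447 0.08310739 0.09448283] [0.3, 0.3] 0.027490086477234624
right tube len 0.020753375278403215
left len 0.020464550386721174
yaw -0.08976015298301901
axis mid [0.59391008 0.08154956 0.08531848]
axis mid [0.59391287 0.08158061 0.08530886]
leaf far edge [ 33.2294485   -0.10812767 -12.3       ] bottom of face [31.98271421 -0.09476312 17.7       ] sides -22.415417507594263 22.124409570197518
leaf far edge [ 33.22944139  -0.10810914 -12.3       ] bottom of face [31.98272109 -0.09473899 17.7       ] sides -22.415401980784665 22.124433390722242
```

```bash
python3 - <<'E'
from h import *
ey=np.array([.0919,.9958,0]);g=np.array([.5942,.0816,.0828]);print(togo(g+.095*ey,-.092),togo(g+.0535*ey,-.092))
E
```

```text
([9.43, -7.43, 11.51], 'wz', -0.002, 'tilt wx,wy', np.float64(0.0), np.float64(-0.0)) ([5.28, -7.42, 11.51], 'wz', -0.002, 'tilt wx,wy', np.float64(0.0), np.float64(-0.0))
```

```bash
python3 -m inch '[[3,-2,0,0,0,0],[3.4,-2.4,0,0,0,0],[3,-2,0,0,0,0],[0,-1,2.5,0,0,0],[0,0,3,0,0,0]]'; python3 -m inch '[[0,0,3,0,0,0],[0,0,2,0,0,0],[0,0,1,0,0,0],[0,0,0,0,0,0],[0,0,0,0,0,0]]'; python3 -m inch '[[0,0,0,0,0,0],[0,0,0,0,0,0],[0,0,0,0,0,0],[0,0,0,0,0,0],[0,0,0,0,0,0]]'
python3 - <<'E'
from h import *
from station import r
ey=np.array([.0919,.9958,0]);g=np.array([.5942,.0816,.0828]);print(r.state()["eef_pos"],togo(g+.0535*ey,-.092))
c=r.read_camera("top");cv2.imwrite("pics/top2.png",c["img"][:,:,::-1]);c=snap("w6")
m=mask(c,(32,5,90),(60,45,255),(130,150,430,280));n,l,st,ce=cv2.connectedComponentsWithStats(m);print([(q.tolist()) for q in st[1:] if q[4]>30])
E
```

```text
time_s: 18.62
eef_pos: [0.6033, 0.1767, 0.1433]
tool_rot: [2.321, 2.115, 0.003]
wrist_force: [-0.5, 1.1, -2.9]
finger_gap: 0.481
grasp_force: 35.0
time_s: 19.25
eef_pos: [0.6044, 0.176, 0.0841]
tool_rot: [2.323, 2.114, 0.003]
wrist_force: [-0.4, 0.3, -1.9]
finger_gap: 0.482
grasp_force: 35.0
time_s: 19.88
eef_pos: [0.6033, 0.1758, 0.0826]
tool_rot: [-2.323, -2.115, 0.0]
wrist_force: [-0.3, 0.0, -2.1]
finger_gap: 0.479
grasp_force: 35.0
[0.60333297 0.17580284 0.08259038] ([-4.11, -0.04, -0.02], 'wz', -0.002, 'tilt wx,wy', np.float64(-0.0), np.float64(0.0))
[[229, 199, 33, 6, 37], [222, 223, 107, 57, 5356]]
```

Now I insert slowly, watching the force.

```bash
python3 -m inch '[[-0.6,0,0,0,0,0],[-0.6,0,0,0,0,0],[-0.6,0,0,0,0,0],[-0.4,0,0,0,0,0],[0,0,0,0,0,0]]'; python3 -m inch '[[-0.4,0,0,0,0,0],[-0.4,0,0,0,0,0],[-0.4,0,0,0,0,0],[-0.4,0,0,0,0,0],[0,0,0,0,0,0]]'; python3 -m inch '[[-0.15,-0.04,0,0,0,0],[-0.15,0,-0.02,0,0,0],[0,0,0,0,0,0],[0,0,0,0,0,0],[0,0,0,0,0,0]]'
python3 - <<'E'
from h import *
from station import r
ey=np.array([.0919,.9958,0]);g=np.array([.5942,.0816,.0828]);s=r.state();print(s["eef_pos"],s["wrist_force"],s["moment"],togo(g+.0535*ey,-.092))
for n in("side","top"):
    c=r.read_camera(n);np.savez(f"{n}3.npz",**c)
t=load("top3");s=load("side3")
cv2.imwrite("pics/c3.png",np.hstack([cv2.resize(t["img"][100:220,190:330],None,fx=2.8,fy=3.5,interpolation=2),cv2.resize(s["img"][110:270,230:370],(392,420),interpolation=2)])[:,:,::-1])
E
```

```text
time_s: 20.6
eef_pos: [0.6013, 0.1535, 0.0827]
tool_rot: [-2.324, -2.114, -0.0]
wrist_force: [0.6, -0.1, -2.7]
finger_gap: 0.483
grasp_force: 35.0
time_s: 21.22
eef_pos: [0.5998, 0.1377, 0.0827]
tool_rot: [2.324, 2.114, -0.0]
wrist_force: [0.3, 0.5, -2.0]
finger_gap: 0.482
grasp_force: 35.0
time_s: 21.85
eef_pos: [0.5992, 0.1351, 0.0829]
tool_rot: [2.323, 2.115, 0.0]
wrist_force: [0.4, 0.4, -2.5]
finger_gap: 0.478
grasp_force: 35.0
[0.59915899 0.13505956 0.08285962] [ 0.37040522  0.41128209 -2.53178432] [-0.08445835 -0.02549672 -0.03724637] ([-0.02, -0.0, 0.01], 'wz', -0.002, 'tilt wx,wy', np.float64(0.0), np.float64(-0.0))
```

View pics/c3.png

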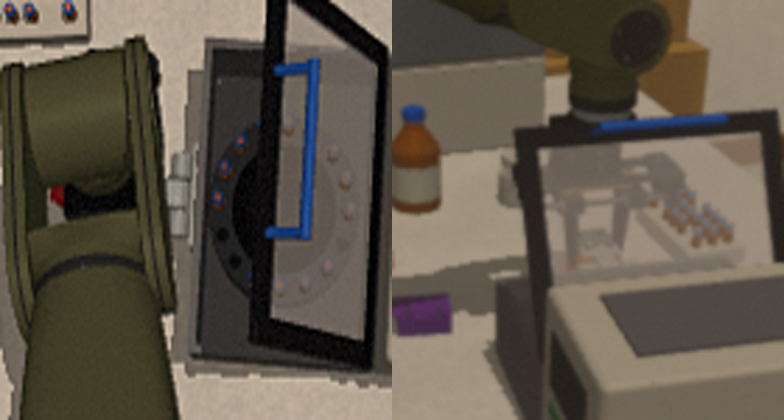

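The top view shows the three knuckles in one line at column ~180 of the crop, and the lid still raised. I check the alignment and the lid numerically.

```bash
python3 - <<'E'
from h import *
t=load("top3");s=load("side3")
g=cv2.cvtColor(t["img"],cv2.COLOR_RGB2GRAY).astype(float)
ex=np.array([np.cos(-.092),np.sin(-.092),0]);ey=np.array([-ex[1],ex[0],0]);G=np.array([.5942,.0816,.085])
# resample brightness along sampler y at tube-top height, per x station (mm)
ys=np.arange(-22,23,1.)
for x in range(-38,40,4):
    pts=np.array([proj(t,G+ex*x/1e3+ey*y/1e3+[0,0,.008]) for y in ys],np.float32)
    v=cv2.remap(g.astype(np.float32),pts[:,0].reshape(1,-1),pts[:,1].reshape(1,-1),cv2.INTER_CUBIC)[0]
    print(x,v[::2].astype(int))
m=mask(t,(100,110,60),(130,255,255),(280,115,306,190));ms=mask(s,(100,110,60),(130,255,255),(295,145,355,165))
print([a.round(1).tolist() for a in axis_ends(m)],[a.round(1).tolist() for a in axis_ends(ms)])
E
```

```text
-38 [ 87  91  80  87 138 152 128 103  93  91  91  90  93  95  93  67  37  28
  20  39  78  79  77]
-34 [ 83  92  81  79 133 140  97  75  79  89  82  92  99  98  95  70  39  31
  20  30  65  77  75]
-30 [ 81  92  84  77 127 141 100  94 107 126 132 143 148 141 135 100  48  29
  21  29  60  72  71]
-26 [ 80  93  85  73 120 146  98  91 104 119 129 140 144 140 132 107  66  40
  27  28  41  58  67]
-22 [ 73  91  87  72 110 146  99  94 111 119 131 142 146 140 129 110  78  46
  29  26  29  46  66]
-18 [ 78  91  88  72 102 147 105  94 114 120 133 145 147 139 127 113  85  50
  31  31  28  36  59]
-14 [ 73  90  90  76  91 136 122  99  95  89 113 134 121 104  92  92  73  47
  33  31  23  23  55]
-10 [ 84  88  87  74  82 130 121  95 100  91  96 110 112 120 122 108 110  99
  55  32  23  25  54]
-6 [ 80  88  88  73  70 121 123  96 114 119 124 141 155 157 147 143 153 149
  90  42  22  24  47]
-2 [ 80  87  79  94 138 142 114  89 113 121 119 137 147 149 149 144 146 149
 106  57  33  27  31]
2 [ 90  89  77  87 139 147 120  91 107 122 123 137 149 152 145 141 146 154
 128  77  38  27  29]
6 [ 87  89  78 
[... 263 characters left out ...]
2 117  47  21]
18 [ 75  88  84  94 133 141  96  97 115 121 134 145 147 134 117 102  86 131
 187 198 127  44  21]
22 [ 77  88  83 103 134 145 101  93 112 119 131 142 145 136 119 103  81 118
 177 195 145  70  35]
26 [ 74  89  86  72  94 136 104  92 113 114 128 144 146 132 113 103  94 122
 168 193 167 105  51]
30 [ 82  90  88  75  84 121 102  93 122 122 131 146 145 128 105  90  96 129
 162 192 166  97  44]
34 [ 81  87  89  74  72 121 121 100 107 108 108 111 140 154 145 142 153 169
 173 190 170 103  53]
38 [ 78  85  80  94 129 135 120 103  99  88 104 157 179 178 174 173 172 171
 169 183 172 101  42]
[[297.8, 142.5], [299.4, 116.8], [296.2, 167.9]] [[325.4, 156.5], [349.1, 154.7], [301.9, 158.3]]
```

```bash
python3 -m inch '[[-0.06,0,0,0,0,0],[0,0,0,0,0,0],[0,0,0,0,0,0],[0,0,0,0,0,0],[0,0,0,0,0,0]]'; python3 -m inch '[[0,0,0,0,0,0],[0,0,0,0,0,0],[0,0,0,0,0,0],[0,0,0,0,0,0],[0,0,0,0,0,0]]'
python3 - <<'E'
from h import *
t=load("top3");s=load("side3")
A=tri((t,(299.4,116.8)),(s,(349.1,154.7)));B=tri((t,(296.2,167.9)),(s,(301.9,158.3)));m=(A[0]+B[0])/2;print(A,B,m)
d=(m-np.array([.5942,.0816,.085]))@np.array([.0919,.9958,0]) # from gap; hinge is ~ .1965 behind gap
print(d, "theta", np.arctan2(m[2]-.105,d+.1065+.09)-.193)
E
```

```text
time_s: 22.58
eef_pos: [0.5991, 0.1344, 0.0829]
tool_rot: [2.323, 2.115, 0.0]
wrist_force: [0.4, 0.7, -1.4]
finger_gap: 0.48
grasp_force: 35.0
time_s: 23.2
eef_pos: [0.5991, 0.1344, 0.0829]
tool_rot: [2.323, 2.115, 0.0]
wrist_force: [-1.1, -0.7, -1.8]
finger_gap: 0.482
grasp_force: 35.0
(array([ 0.64436562, -0.04335944,  0.3132051 ]), [0.8, 0.8]) (array([ 0.52169692, -0.03089482,  0.31360464]), [0.9, 0.8]) [ 0.58303127 -0.03712713  0.31340487]
-0.11925488431701967 theta 1.0228454286738797
```

The lid stands at about 59° and the block hangs aligned without contact. I hand the job in.

```bash
python3 -c "
from station import r
print(r.sign_off())"
```

```text
the job is handed in; nothing more can be done
None
```

The lid was left standing at about 59° from closed (measured from the cameras), the orange block is held with its knuckle between the sampler's two knuckles and the holes aligned to within about 1 mm in the top view, with no contact force on the sampler, and the job was handed in at 23 s without a verdict shown.

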